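# Changing over the foam carver's board

## Robot

A 6-joint arm with a two-finger parallel gripper is mounted at the origin on the work surface. World frame = base frame: x ahead of the robot, y to its left, z up, the work surface at z = 0. Lengths are in m, angles in rad, forces in N, time in s.
With the tool pointing down it reaches from about 0.35 to 0.775 m from the base axis. Payload 5.5 kg.
Tool frame: the origin (TCP) lies between the finger pads; the fingertips stand 8 mm ahead of it and the grasp point (between the pads) lies 11 mm behind it; z points along the fingers, y is the line along which they close (so a half turn about z gives the same grasp; the last joint's range is limited). The gripper opens to 85 mm and grips with 20 to 120 N. Pads are 22 mm wide; open, the fingers measure 114 mm over their backs; the gripper's body (76 mm by 85 mm) begins 54 mm behind the grasp point. The pads swing forward as they close: fully open they stand 13 mm farther back than shut.
Start: joints at [-1.415, 0.313, 0.046, 1.304, 0, 1.431], TCP at [0.168, -0.55, 0.239] pointing down, gripper open.
Joint ranges: [-2.76, 2.76], [-0.86, 1.69], [-1.03, 1.26], [-2.2, 2.34], [-1.47, 1.5], [-3.14, 3.14]. Speed limits (rad/s): [2.57, 2.57, 3.14, 3.14, 3.14, 3.14].

## Interface

Orientations are given as a unit quaternion [w, x, y, z].
In Python, from workcell import status, vision, job gives the robot as it stands. The module is installed in compiled form; this text tells all that it offers.
- The arm moves only by the tool apply_moves, never from a script. Its argument "moves" is one flat list of numbers, 6 for each row, row after row: the shift along the world's x, y, z in units of 25 mm (1.0 is 25 mm), then the turn, a rotation vector about the world's x, y, z in rad. In form: [x, y, z, rx, ry, rz, x, y, z, rx, ry, rz, ...]. A call has 1 to 20 rows; each row is the pose to reach, as a shift and turn from the pose commanded when the call began; what a row does not reach only later rows make up. A row lasts 1/12 s, in which the tool goes at most 41.7 mm and 7.16 degrees, less where a joint would pass 70% of its speed; a pose out of reach is approached as far as the arm can. A call with a gripper value outside its range is refused whole. "claw" is the opening in per cent of the stroke, from 0 (shut) to 100 (fully open), set as the call begins (left out, the last holds). The fingers move at their own pace and stop on an object; "newtons" is the grip in N (left out, the last holds). Time passes only in rows, so rows that repeat a pose let the fingers close. It gives the time, the measured TCP pose, the force, the opening and the grip force at its end, in the units of the state.
- status.get_state(): the state, without advancing time (a new reading comes with each control period).
- vision.read_camera(name): name is "scene" or "top"; returns a dict with "image" (480x640x3 uint8, blue, green, red), "camera_matrix" (3x3 intrinsics, pixels), "dist_coeffs" ([k1, k2, p1, p2, k3] as OpenCV has them; the pictures are not rectified), "camera_from_world" (4x4, takes a point from world to camera coordinates). Camera axes: x right, y down, z forward; pixel columns grow to the right and rows downward; lengths in m; the calibration is good to about 2 mm. A picture is of the moment at which its call begins. There is no depth.
- job.hand_in(): hands the job in; it is judged then, once.
The state is a dict: "clock": time; "joint_pos": joint angles; "qvel": joint speeds; "tau": joint torques, N m; "tcp_pos": TCP position; "orientation": TCP orientation; "wrist_force": force on the tool from outside, world axes, zero at the start; "ft_torque": the same for the moment, N m; "finger_gap": finger opening in m; "grip_force": force on a finger pad.
Only numpy, scipy, OpenCV 4.12 (cv2) and the standard library are available. Lean on these libraries where they do the work, as an engineer would, in place of code of your own. Each camera call takes 0.05 s, during which the arm holds its last target. There are 200 camera calls.

## Task

Change the carving board over for the next piece: lift the finished scroll bracket off the board and stand it on the free end of the drying rack, then sweep all the loose chips off the open right-hand end of the board into the chip tray with the scraper block, and put the scraper back in its tool tray. Then set the fresh foam blank on the clean board, lengthwise up against the back stop and midway along it. The foam pieces dent easily, so grip them lightly and set them down softly, keep your fingers and the foam off the chips, and leave the finial on the rack and the paint things on the bench undisturbed.

Things in the scene. Friction and masses are not known exactly. Their poses are not given: they have to be found in the camera images.
- board: fixed plywood carving board, 190 mm (x, away from the robot) by 320 mm (y, to the left), top 48 mm above the bench. Along its far (+x) edge a back stop, 15 mm wide, 18 mm above the top, its face at x +80 mm; other edges open. Its right-hand (-y) edge, at y -160 mm, overhangs the chip tray by 30 mm. Origin: centre of its underside, at bench height. Yaw within 0.12 rad
- board_stop (a point): the middle of the back stop's face, at the height of the board's top (board x +80 mm, y 0, z 48 mm)
- chip_tray: fixed open sheet-steel chip tray 210 mm (x) by 90 mm (y), 26 mm high, walls and floor 3 mm, tucked under the board's right-hand overhang: 30 of its 90 mm lie below the board, 60 beyond the edge. Origin: centre of its underside; axes as the board's
- rack: drying rack, fixed: a slatted wooden rack 260 mm (its x) by 150 mm (its y), slats' top 70 mm above the bench; to the left or the right of the board. A finial stands on the end nearer the robot (about rack x -90 mm); the far end (+x) is free. Origin: centre of its underside
- bracket: finished carving, white rigid foam, 60 g: flat foot 120 (x) by 50 (y) by 14 mm, above it two scrolls: the big one tops at 70 mm, at x -22 mm, the small one at 47 mm, at x +36 mm; grip their flat sides, 44 mm apart in y. Stands on the board, lengthwise along the stop. Dents above 80 N in all from the fingers (40 N each), or 40 N against a support. Origin: centre of its underside
- bracket_grip (a point): grip point of the bracket: between the flat sides of the big scroll, 44 mm above the foot's underside and 14 mm from the origin along -x
- blank: fresh blank, white rigid foam, 80 g: plain block 150 (x) by 60 (y, grip width) by 64 mm high, on the bench, on the side of the board where the rack is not. Dents above 80 N in all from the fingers (40 N each), or 40 N against the board or stop. Gripped near its top, the fingers pass above the stop. Origin: centre of its underside
- scraper: scraper block, 180 g: wooden block 150 mm long (x) by 30 mm, its scraping strip 20 mm wide and 4 mm thick below; block top at 24 mm; upright grip on it, 85 mm long (x), 24 mm thick (y), up to 64 mm. Stands in its tool tray. Origin: centre of its underside (the scraping edge)
- tool_tray: the scraper's tool tray, fixed: shallow wooden tray 200 mm (its x) by 75 mm (its y), 12 mm high, walls and floor 5 mm, between the robot and the board. Origin: centre of its underside
- chip0: a loose flat chip of set plaster, off-white, about 26 x 20 mm and 9 mm thick, 10 g, lying on the carving board at the start; origin: centre of its underside
- chip1: a loose flat chip of set plaster, off-white, about 22 x 18 mm and 10 mm thick, 10 g, lying on the carving board at the start; origin: centre of its underside
- chip2: a loose flat chip of set plaster, off-white, about 27 x 17 mm and 9 mm thick, 10 g, lying on the carving board at the start; origin: centre of its underside
- chip3: a loose flat chip of set plaster, off-white, about 21 x 21 mm and 10 mm thick, 10 g, lying on the carving board at the start; origin: centre of its underside
- chip4: a loose flat chip of set plaster, off-white, about 25 x 18 mm and 9 mm thick, 10 g, lying on the carving board at the start; origin: centre of its underside
- finial: bystander: turned white foam finial, 58 mm foot, 104 mm high, standing on the near end of the drying rack; origin: centre of its underside
- paint_pot: bystander: yellow plastic paint pot 96 mm across, 85 mm high, beyond the board on the left; origin: centre of its underside
- primer_jar: bystander: white jar 72 mm across, 95 mm high, on the far left; origin: centre of its underside
- squeeze_bottle: bystander: white bottle 52 mm across, 150 mm high, beyond the board on the right; origin: centre of its underside
- brush: bystander: flat brush 200 mm long lying near the robot on the left; origin: underside at its middle
- tape_roll: bystander: roll of tape 90 mm across, 24 mm high, lying near the robot on the right; origin: centre of its underside
Mind the look-alikes: they are no part of the job. There is more than one size of the scraper; the job needs the middle-sized.

How it is judged:
On the way, in this order (a step that is already met when the one before it is completed fails the run):
1. the bracket stands on the drying rack, let go (x of bracket in the frame of rack between -0.03 and 0.1 m and y of bracket in the frame of rack between -0.035 and 0.035 m and z of bracket in the frame of rack between 0.064 and 0.076 m and angle between bracket's own z axis and vertical below 0.1 rad and contact force between the fingers and bracket below 0.2 N and linear speed of bracket below 0.02 m/s), for 0.2 s.
2. all five chips lie in the chip tray (x of chip0 in the frame of chip_tray between -0.105 and 0.105 m and y of chip0 in the frame of chip_tray between -0.045 and 0.045 m and z of each of chip0, chip1, chip2, chip3, chip4 in the frame of chip_tray below 0.026 m and x of chip1 in the frame of chip_tray between -0.105 and 0.105 m and y of chip1 in the frame of chip_tray between -0.045 and 0.045 m and x of chip2 in the frame of chip_tray between -0.105 and 0.105 m and y of chip2 in the frame of chip_tray between -0.045 and 0.045 m and x of chip3 in the frame of chip_tray between -0.105 and 0.105 m and y of chip3 in the frame of chip_tray between -0.045 and 0.045 m and x of chip4 in the frame of chip_tray between -0.105 and 0.105 m and y of chip4 in the frame of chip_tray between -0.045 and 0.045 m), for 0.2 s.
3. the scraper stands in its tool tray, let go (x of scraper in the frame of tool_tray between -0.03 and 0.03 m and y of scraper in the frame of tool_tray between -0.025 and 0.025 m and z of scraper in the frame of tool_tray between 0 and 0.011 m and angle between scraper's own z axis and vertical below 0.1 rad and contact force between the fingers and scraper below 0.2 N and linear speed of scraper below 0.02 m/s), for 0.2 s.
4. the blank stands on the board against the back stop, let go (x of blank in the frame of board between 0.042 and 0.056 m and y of blank in the frame of board between -0.04 and 0.04 m and z of blank in the frame of board between 0.043 and 0.053 m and angle between blank's own z axis and vertical below 0.08 rad and angle between the x axis of blank and the y axis of board, either way round below 0.09 rad and contact force between the fingers and blank below 0.2 N and linear speed of blank below 0.02 m/s), for 0.2 s.
At the end, for the whole second after the job is handed in: Bracket upright on the rack, centre 30 mm before to 100 mm past its middle (x), 35 mm off its midline; all chips in the tray; scraper upright in its tray, 30 mm (x) and 25 mm (y) of centre; blank upright on the board, within 8 mm of the stop, 40 mm of its middle, 0.09 rad; all at rest (all of step 2 and x of bracket in the frame of rack between -0.03 and 0.1 m and y of bracket in the frame of rack between -0.035 and 0.035 m and z of bracket in the frame of rack between 0.064 and 0.076 m and angle between each of bracket, scraper's own z axis and vertical below 0.1 rad and x of scraper in the frame of tool_tray between -0.03 and 0.03 m and y of scraper in the frame of tool_tray between -0.025 and 0.025 m and z of scraper in the frame of tool_tray between 0 and 0.011 m and x of blank in the frame of board between 0.042 and 0.056 m and y of blank in the frame of board between -0.04 and 0.04 m and z of blank in the frame of board between 0.043 and 0.053 m and angle between blank's own z axis and vertical below 0.08 rad and angle between the x axis of blank and the y axis of board, either way round below 0.09 rad and linear speed of each of bracket, blank, scraper below 0.02 m/s); the robot touches nothing.
It fails at once if a foam piece is squeezed with more than 80 N in all (about 40 N from each finger) (contact force between the fingers and bracket above 80 N or contact force between the fingers and blank above 80 N or contact force between the fingers and finial above 80 N).
It fails at once if a foam piece is pressed or dropped on the rack, the board or its stop with more than 40 N (contact force between any of bracket, blank and rack above 40 N or contact force between any of bracket, blank and board above 40 N).
It fails at once if the fingers or a foam piece push a chip (contact force between any of the fingers, bracket, blank and chip0 above 1 N or contact force between any of the fingers, bracket, blank and chip1 above 1 N or contact force between any of the fingers, bracket, blank and chip2 above 1 N or contact force between any of the fingers, bracket, blank and chip3 above 1 N or contact force between any of the fingers, bracket, blank and chip4 above 1 N).
It fails at once if the finial or a paint thing on the bench is moved (20 mm for the finial, 30 mm for the rest) or tipped (distance of finial from where it was at the start of the episode above 0.02 m or distance of any of paint_pot, primer_jar, squeeze_bottle, brush, tape_roll from where it was at the start of the episode above 0.03 m or angle between any of finial, paint_pot, primer_jar, squeeze_bottle's own z axis and vertical above 0.35 rad).
It also fails if it takes over 72 s, if anything falls off the work surface, if the arm or the gripper's body presses on something with over 40 N, if the wrist force passes 120 N, or if a joint passes its speed limit or range.

## Working session

There is one attempt and no reset: what is moved stays moved. The work goes in short steps, Python scripts to look and compute and a tool call to move; the robot and the scene stay as the last step left them, time stands still between calls to the robot, and variables do not carry over. Pictures are saved under pics/ and viewed, at most 10 in all, crops included, and the job is handed in when it is done.

Besides the shell and the picture viewer there is one more tool, called after "Emit:" in YAML: its name, and indented under it one key for each argument. apply_moves: Moves the arm, as the interface text tells. Its arguments: {"type":"object","properties":{"moves":{"type":"array","items":{"type":"number"}},"claw":{"type":"number"},"newtons":{"type":"number"}},"required":["moves"]}

```bash
mkdir -p pics; cat > h.py <<'E'
import numpy as np, cv2, pickle
from workcell import status, vision, job
def cam(n,save=None):
    c=vision.read_camera(n)
    if save: cv2.imwrite('pics/'+save,c['image'])
    pickle.dump(c,open(n+'.pkl','wb'))
    return c
def load(n): return pickle.load(open(n+'.pkl','rb'))
def ray(c,uv):
    K=np.array(c['camera_matrix']);D=np.array(c['dist_coeffs']);T=np.array(c['camera_from_world'])
    p=cv2.undistortPoints(np.array(uv,float).reshape(-1,1,2),K,D).reshape(-1,2)
    d=np.c_[p,np.ones(len(p))]@T[:3,:3]
    o=-T[:3,:3].T@T[:3,3]
    return o,d
def onz(c,uv,z):
    o,d=ray(c,uv); return o+d*((z-o[2])/d[:,2])[:,None]
def proj(c,P):
    K=np.array(c['camera_matrix']);D=np.array(c['dist_coeffs']);T=np.array(c['camera_from_world'])
    return cv2.projectPoints(np.array(P,float).reshape(-1,1,3),cv2.Rodrigues(T[:3,:3])[0],T[:3,3],K,D)[0].reshape(-1,2)
E
python3 - <<'E'
from h import *
for n in('top','scene'):
    c=cam(n,n+'0.png'); o,d=ray(c,[[320,240]]); print(n,o,d, onz(c,[[0,0],[639,0],[639,479],[0,479]],0))
print(status.get_state())
E
```

```text
top [0.38634769 0.04228422 1.65807446] [[ 0.06318423  0.00908887 -0.99799444]] [[ 1.14887356  0.90991739  0.        ]
 [ 1.11517591 -0.79258856  0.        ]
 [-0.1248467  -0.74146088  0.        ]
 [-0.11406544  0.88837459  0.        ]]
scene [ 1.06984869 -0.77440401  1.15615673] [[-0.38826168  0.55855546 -0.7330574 ]] [[-1.67843806  0.48776993  0.        ]
 [ 0.79685583  2.29545166  0.        ]
 [ 1.37051632 -0.05667513  0.        ]
 [ 0.31384202 -0.81195525  0.        ]]
{'clock': 0.1, 'joint_pos': array([-1.41465354e+00,  3.13908744e-01,  4.51022281e-02,  1.30361041e+00,
       -1.20279297e-05,  1.43119992e+00]), 'qvel': array([ 0.00084783, -0.00226063,  0.00319455, -0.00030499,  0.00035604,
       -0.00051024]), 'tau': array([ 3.06644441e-03, -4.81723022e+01,  2.99245441e+01,  1.27751083e-02,
       -9.54798497e-05,  1.12247133e-05]), 'tcp_pos': array([ 0.16750193, -0.54959936,  0.2385114 ]), 'orientation': array([-8.10221464e-04,  9.89086872e-01,  1.47331267e-01, -1.27174377e-05]), 'wrist_force': array([ 0.12150822,  0.49143203, -0.21429248]), 'ft_torque': array([-0.01717803, -0.01835975,  0.00376962]), 'grip_force': 0.0, 'finger_gap': 0.08564722320590212}
```

View pics/top0.png

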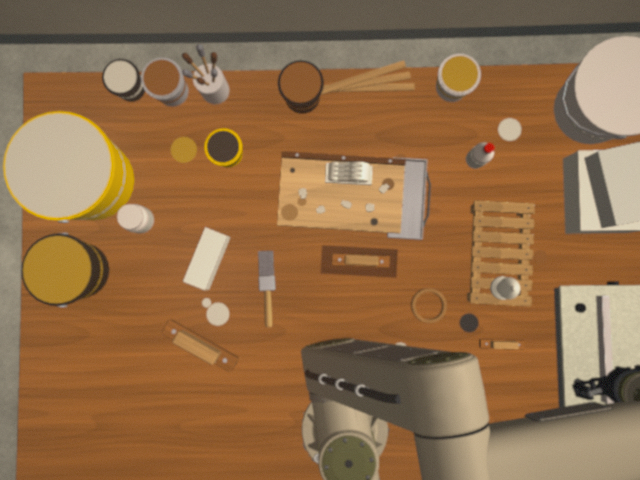

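View pics/scene0.png

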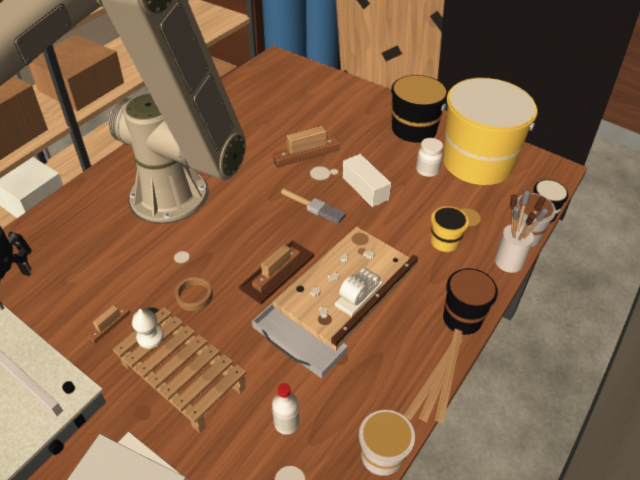

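The top view shows the board at (350,195), the chip tray at (412,200), the rack at (503,253) with the finial at (505,288), the bracket at (349,172) and the blank at (207,259). The five chips are at about (303,193), (320,209), (346,204), (369,207) and (384,188).

There are three scraper candidates: a large one at (200,345), a middle one at (360,261) and a small one at (500,345). The one at (360,261) fits, because it is middle-sized and stands in a tool tray between robot and board. I'll confirm with a crop.

```bash
cat > a.py <<'E'
from h import *
c=load('top');s=load('scene')
im=c['image'];cv2.imwrite('pics/crop1.png',cv2.resize(im[145:285,265:440],None,fx=4.2,fy=4.2,interpolation=cv2.INTER_CUBIC))
hsv=cv2.cvtColor(im,cv2.COLOR_BGR2HSV)
print('blank px, board hsv',hsv[259,207],hsv[215,330],hsv[172,360],hsv[204,346],hsv[261,375],hsv[272,330],hsv[240,503])
m=((hsv[...,1]<75)&(hsv[...,2]>165)).astype(np.uint8)*255
n,l,st,ce=cv2.connectedComponentsWithStats(m)
for i in range(1,n):
    x,y,w,h,a=st[i]
    if a<15 or not(140<x<545 and 130<y<320): continue
    r=cv2.minAreaRect(np.argwhere(l==i)[:,::-1].astype(np.float32))
    print(a,ce[i].round(1),'rect',np.round(r[0],1),np.round(r[1],1),round(r[2],1),'z.048',onz(c,[ce[i]],.053)[0].round(4), 'hsv',hsv[l==i].mean(0).round())
E
python3 a.py
```

```text
blank px, board hsv [ 22  43 221] [ 17 128 209] [ 24  40 219] [ 19  58 206] [ 16 142 176] [ 11 157 107] [ 17 141 177]
45 [489.3 156.4] rect [489.3 156.3] [4.9 9.9] 45.0 z.048 [ 0.6978 -0.3812  0.053 ] hsv [ 15.  52. 199.]
62 [327.3 173.5] rect [326.7 173.1] [19.6  6.6] 78.1 z.048 [0.6604 0.036  0.053 ] hsv [ 18.  55. 196.]
144 [335.8 170.8] rect [337.4 172. ] [11.6 20. ] 5.7 z.048 [0.6672 0.0137 0.053 ] hsv [ 19.  50. 186.]
363 [362.6 172.4] rect [362. 173.] [22. 18.] 90.0 z.048 [ 0.6618 -0.0554  0.053 ] hsv [ 22.  42. 210.]
1429 [411.2 200.8] rect [406.8 199.5] [29.6 75.2] 4.8 z.048 [ 0.586  -0.1794  0.053 ] hsv [ 13.  28. 177.]
51 [383.7 187.8] rect [383.5 187.5] [5.7 8.5] 45.0 z.048 [ 0.6209 -0.1093  0.053 ] hsv [ 18.  62. 198.]
51 [302.4 192.8] rect [302. 193.] [8. 6.] 90.0 z.048 [0.6109 0.101  0.053 ] hsv [ 18.  63. 201.]
50 [346.  203.9] rect [346. 204.] [6. 8.] 90.0 z.048 [ 0.5806 -0.0115  0.053 ] hsv [ 18.  64. 202.]
48 [369.4 207.1] rect [369.5 207. ] [6. 7.] 90.0 z.048 [ 0.5713 -0.0717  0.053 ] hsv [ 18.  63. 204.]
40 [320.3 209.2] rect [320.5 209.5] [5.7 7.1] 45.0 z.048 [0.5676 0.0551 0.053 ] hsv [ 18.  64. 203.]
1590 [206.  258.9] rect [206.  258.9] [27.3 58.9] 22.0 z.048 [0.4431 0.3511 0.053 ] hsv [ 20.  46. 216.]
168 [267.4 282.7] rect [267.1 282.9] [12.6 13.6] 81.9 z.048 [0.3798 0.1935 0.053 ] hsv [ 13.  27. 173.]
28 [499.2 278.9] rect [499.3 278.5] [3.3 9.4] 56.3 z.048 [ 0.383  -0.3975  0.053 ] hsv [ 18.  51. 178.]
125 [514.8 287.3] rect [515.  287.2] [19.2  8.4] 82.9 z.048 [ 0.3612 -0.4359  0.053 ] hsv [ 20.  48. 205.]
445 [216.  312.1] rect [216.2 310. ] [29.1 21.8] 71.6 z.048 [0.3063 0.3257 0.053 ] hsv [ 18.  56. 205.]
```

View pics/crop1.png

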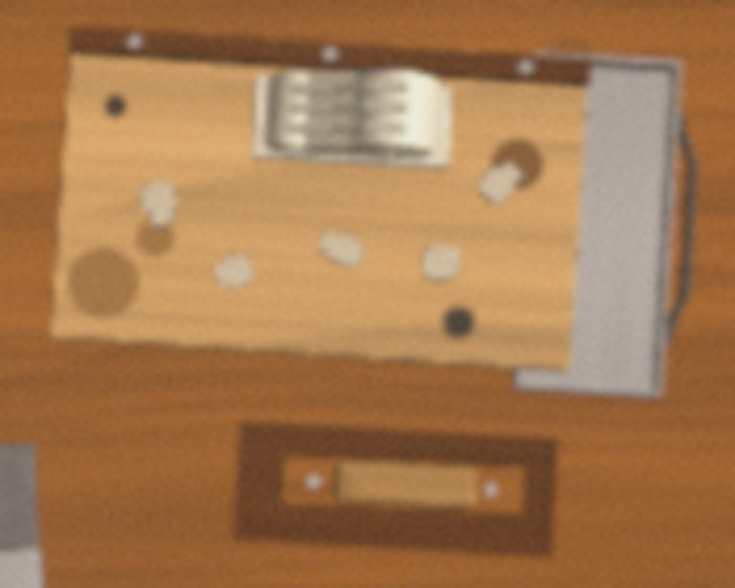

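The crop confirms it. The tool tray at (360,261) holds a block with an upright grip, the right proportion for the 150 mm scraper in a 200 mm tray, so that's the middle one. The board's near corners are at crop (52,336) and (568,370), and the foot of the stop face runs from (72,56) to (585,84). Next I'll turn these into positions.

```bash
cat > b.py <<'E'
from h import *
c=load('top');s=load('scene')
q=lambda *p:[[265+x/4.2-.4,145+y/4.2-.4] for x,y in p]
def show(n,P):
    P=np.array(P)[:,:2];print(n,P.round(4).tolist(),'len',np.linalg.norm(P-np.roll(P,-1,0),axis=1).round(4),'mid',P.mean(0).round(4),'ang',np.arctan2(*(P[1]-P[0])[::-1]).round(3))
show('board',onz(c,q((52,336),(568,370),(585,84),(72,56)),.048))
show('tray',onz(c,q((240,422),(556,438),(550,553),(235,540)),.012))
show('grip',onz(c,q((337,462),(476,468),(476,504),(335,500)),.069))
show('block',onz(c,q((284,457),(524,466),(524,514),(282,503)),.029))
show('foot',onz(c,q((254,157),(448,166)),.062))
show('footback',onz(c,q((260,77),(452,84)),.062))
im=c['image'];hsv=cv2.cvtColor(im,cv2.COLOR_BGR2HSV)
m=((hsv[...,1]<75)&(hsv[...,2]>165)).astype(np.uint8)
m2=np.zeros_like(m);m2[215:300,170:240]=m[215:300,170:240]
n,l,st,ce=cv2.connectedComponentsWithStats(m2);i=1+st[1:,4].argmax()
bx=cv2.boxPoints(cv2.minAreaRect(np.argwhere(l==i)[:,::-1].astype(np.float32)));print(bx.round(1).tolist())
show('blank z.064',onz(c,bx,.064));show('blank z0',onz(c,bx,0))
m=((hsv[...,0]>12)&(hsv[...,1]<165)&(hsv[...,2]>125)).astype(np.uint8);m2=m*0;m2[195:310,465:540]=m[195:310,465:540]
m2=cv2.morphologyEx(m2,cv2.MORPH_OPEN,np.ones((3,3),np.uint8))
show('rack',onz(c,cv2.boxPoints(cv2.minAreaRect(np.argwhere(m2>0)[:,::-1].astype(np.float32))),.07))
a=np.concatenate([cv2.resize(im[190:315,140:290],None,fx=4,fy=4,interpolation=cv2.INTER_CUBIC)[:, :240*2-80],cv2.resize(im[190:315,455:555],None,fx=4,fy=4,interpolation=cv2.INTER_CUBIC)],1)
cv2.imwrite('pics/crop2.png',a);print(a.shape)
E
python3 b.py
```

```text
board [[0.5297, 0.1679], [0.5045, -0.1492], [0.6813, -0.163], [0.7038, 0.154]] len [0.3181 0.1774 0.3177 0.1746] mid [0.6048 0.0024] ang -1.65
tray [[0.4771, 0.0528], [0.4645, -0.1451], [0.3925, -0.1399], [0.403, 0.0569]] len [0.1984 0.0721 0.1971 0.0742] mid [ 0.4343 -0.0438] ang -1.634
grip [[0.4489, -0.006], [0.4442, -0.09], [0.4224, -0.0896], [0.4259, -0.0045]] len [0.0841 0.0218 0.0852 0.0231] mid [ 0.4353 -0.0475] ang -1.627
block [[0.454, 0.0256], [0.4465, -0.1231], [0.4168, -0.1225], [0.4254, 0.0273]] len [0.1489 0.0298 0.15   0.0286] mid [ 0.4357 -0.0482] ang -1.621
foot [[0.6369, 0.0419], [0.6296, -0.0767]] len [0.1189 0.1189] mid [ 0.6333 -0.0174] ang -1.633
footback [[0.6863, 0.0376], [0.6801, -0.08]] len [0.1177 0.1177] mid [ 0.6832 -0.0212] ang -1.623
[[182.3000030517578, 281.1000061035156], [204.39999389648438, 226.5], [229.6999969482422, 236.6999969482422], [207.60000610351562, 291.29998779296875]]
blank z.064 [[0.3868, 0.4095], [0.5259, 0.353], [0.4987, 0.2882], [0.3599, 0.345]] len [0.1502 0.0703 0.15   0.0699] mid [0.4428 0.3489] ang -0.386
blank z0 [[0.3868, 0.4243], [0.5315, 0.3655], [0.5032, 0.298], [0.3588, 0.3572]] len [0.1562 0.0731 0.1561 0.0727] mid [0.4451 0.3612] ang -0.386
rack [[0.3207, -0.3154], [0.5853, -0.3328], [0.5765, -0.4882], [0.3133, -0.4693]] len [0.2652 0.1556 0.2639 0.1541] mid [ 0.4489 -0.4014] ang -0.066
(500, 800, 3)
```

View pics/crop2.png

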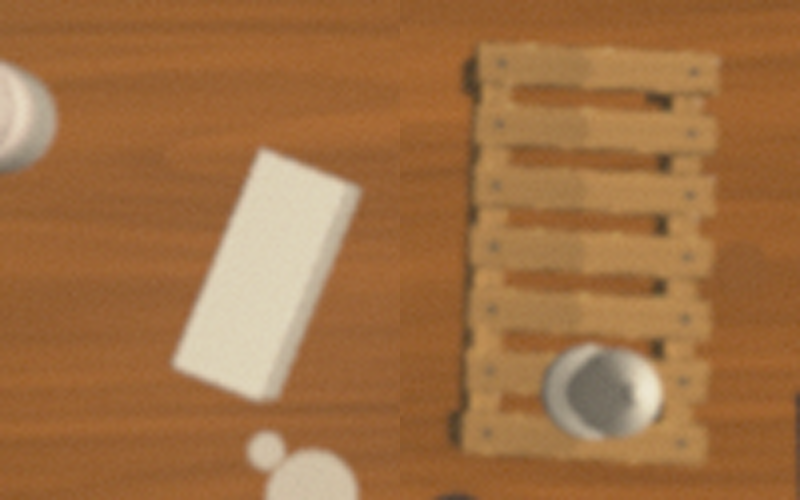

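The crop shows the blank's top with its left edge at full height and its right side face in view, giving a centre near (0.444, 0.354) and yaw -0.386. The rack has 7 slats along y, with the finial at the near end. One more crop is needed to see which end of the bracket carries the big scroll.

```bash
python3 - <<'E'
from h import *
s=load('scene');im=s['image']
cv2.imwrite('pics/crop3.png',cv2.resize(im[250:335,300:410],None,fx=7,fy=7,interpolation=cv2.INTER_CUBIC))
y=np.array([-.0749,-.9972])  # toward board -y
o=np.array([.6582,-.0193])
for k in(-1,1):
    b=o+k*.022*y; q=o-k*.036*y
    print(k,((proj(s,[[*b,.118],[*q,.095]])-[300,250])*7).round())
E
```

```text
-1 [[467. 140.]
 [354. 292.]]
1 [[384. 221.]
 [487. 160.]]
```

View pics/crop3.png

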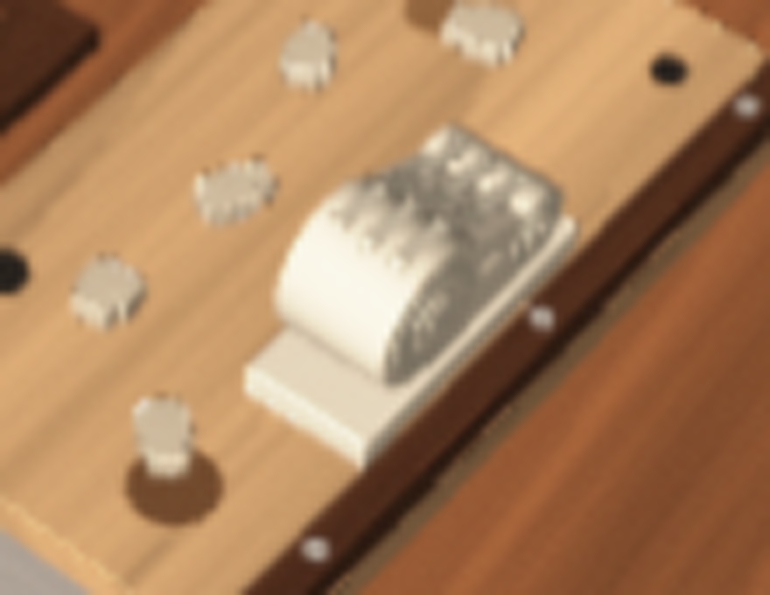

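Emit:
apply_moves:
  moves: [6,7,0,0,0,0.4,12,14,0,0,0,0.8,18,21,0,0,0,1.2,18,21,0,0,0,1.2,18,21,0,0,0,1.2,18,21,0,0,0,1.2,18,21,0,0,0,1.2,18,21,0,0,0,1.2,18,21,0,0,0,1.2,18,21,0,0,0,1.2,18,21,0,0,0,1.2,18,21,0,0,0,1.2,18,21,0,0,0,1.2,18,21,0,0,0,1.2,18,21,0,0,0,1.2,18,21,0,0,0,1.2,18,21,0,0,0,1.2,18,21,0,0,0,1.2,18,21,0,0,0,1.2,18,21,0,0,0,1.2]
  claw: 100

```text
clock: 1.77
tcp_pos: [0.6169, -0.0253, 0.2387]
orientation: [-0.0, 0.733, 0.68, -0.001]
wrist_force: [-0.5, 0.9, -0.1]
finger_gap: 0.085
grip_force: 0.0
```

The big scroll, the tall rounded one at crop (370,220), is on the bracket's -y end, matching the predicted pixel (384,221). The grip point is therefore about (0.657, -0.033, 0.092). Going down on it.

Emit:
apply_moves:
  moves: [0.8,-0.16,0,0,0,0,1.61,-0.32,0,0,0,0,1.61,-0.32,-1,0,0,0,1.61,-0.32,-2,0,0,0,1.61,-0.32,-3,0,0,0,1.61,-0.32,-4,0,0,0,1.61,-0.32,-4.8,0,0,0,1.61,-0.32,-5.4,0,0,0,1.61,-0.32,-5.9,0,0,0,1.61,-0.32,-6.3,0,0,0,1.61,-0.32,-6.3,0,0,0,1.61,-0.32,-6.3,0,0,0]

```text
clock: 2.77
tcp_pos: [0.6571, -0.034, 0.0818]
orientation: [-0.0, 0.734, 0.68, -0.0]
wrist_force: [0.0, -0.2, 1.1]
finger_gap: 0.0853
grip_force: 0.0
```

Emit:
apply_moves:
  moves: [0,0,0,0,0,0,0,0,0,0,0,0,0,0,0,0,0,0,0,0,0,0,0,0,0,0,0,0,0,0,0,0,0,0,0,0,0,0,0,0,0,0,0,0,0,0,0,0]
  claw: 40
  newtons: 25

```text
clock: 3.43
tcp_pos: [0.6586, -0.0331, 0.0829]
orientation: [0.001, 0.733, 0.68, 0.001]
wrist_force: [-0.3, 0.6, 5.9]
finger_gap: 0.0437
grip_force: 26.8
```

Emit:
apply_moves:
  moves: [0,0,0.2,0,0,0,0,0,0.6,0,0,0,0,0,1.4,0,0,0,0,0,2.4,0,0,0,0,0,3.4,0,0,0,0,0,4,0,0,0,-0.4,-1,4,0,0,0,-0.9,-2.2,4,0,0,0,-1.4,-3.5,4,0,0,0,-1.9,-4.8,4,0,0,0,-2.4,-6.1,4,0,0,0,-2.9,-7.4,4,0,0,0,-3.4,-8.7,4,0,0,0,-3.9,-10,4,0,0,0,-4.4,-11.3,4,0,0,0,-4.9,-12.6,4,0,0,0,-5.4,-13.8,4,0,0,0,-5.8,-14.8,4,0,0,0,-6.05,-15.45,4,0,0,0,-6.05,-15.45,4,0,0,0]

```text
clock: 5.1
tcp_pos: [0.5051, -0.4227, 0.1818]
orientation: [0.0, 0.735, 0.679, -0.0]
wrist_force: [0.8, -0.0, -0.0]
finger_gap: 0.0435
grip_force: 26.3
```

Emit:
apply_moves:
  moves: [0,0,-0.6,0,0,0,0,0,-1.2,0,0,0,0,0,-1.7,0,0,0,0,0,-2.1,0,0,0,0,0,-2.4,0,0,0,0,0,-2.6,0,0,0,0,0,-2.8,0,0,0,0,0,-2.9,0,0,0,0,0,-2.95,0,0,0,0,0,-3,0,0,0,0,0,-3,0,0,0,0,0,-3,0,0,0]

```text
clock: 6.1
tcp_pos: [0.5067, -0.4195, 0.1072]
orientation: [0.0, 0.733, 0.68, 0.0]
wrist_force: [0.1, -1.0, -0.4]
finger_gap: 0.0437
grip_force: 26.3
```

```bash
python3 - <<'E'
from h import *
c=cam('top');s=cam('scene');print(status.get_state())
a=cv2.resize(c['image'][185:310,440:560],None,fx=3.3,fy=4,interpolation=cv2.INTER_CUBIC)
b=cv2.resize(s['image'][270:440,90:270],(400,500),interpolation=cv2.INTER_CUBIC)
cv2.imwrite('pics/r1.png',np.hstack([a,b]))
E
```

```text
{'clock': 6.2, 'joint_pos': array([-8.13507101e-01,  5.33640058e-01,  5.38897833e-02,  1.09027310e+00,
        5.50876906e-05,  8.32403735e-01]), 'qvel': array([-2.77965449e-04,  7.14975884e-04, -8.27172074e-05, -1.36326535e-04,
       -2.18126367e-04,  1.22901612e-03]), 'tau': array([ 1.51395507e-02, -5.85861611e+01,  2.85105050e+01,  2.74312275e-03,
        5.48727228e-03,  9.82911365e-05]), 'tcp_pos': array([ 0.50673862, -0.41957871,  0.10722397]), 'orientation': array([3.86199744e-04, 7.33158820e-01, 6.80057346e-01, 3.11941189e-05]), 'wrist_force': array([-0.91061793, -0.60430003, -0.17401824]), 'ft_torque': array([-0.0142067 , -0.00578895,  0.01355474]), 'grip_force': 26.3141468167305, 'finger_gap': 0.04353276212814461}
```

View pics/r1.png

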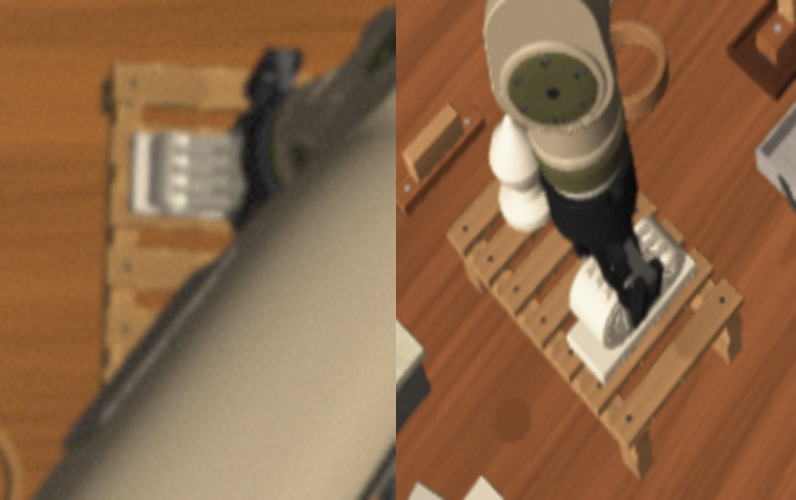

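The bracket hangs level just above the second and third slats from the far end, clear of the finial. I'll lower it the last 3 mm.

Emit:
apply_moves:
  moves: [0,0,-0.03,0,0,0,0,0,-0.06,0,0,0,0,0,-0.09,0,0,0,0,0,-0.11,0,0,0,0,0,-0.13,0,0,0,0,0,-0.13,0,0,0,0,0,-0.13,0,0,0]

```text
clock: 6.78
tcp_pos: [0.5067, -0.4194, 0.105]
orientation: [0.001, 0.733, 0.68, -0.0]
wrist_force: [-2.6, 1.3, 6.8]
finger_gap: 0.0436
grip_force: 27.0
```

Emit:
apply_moves:
  moves: [0,0,0,0,0,0,0,0,0,0,0,0,0,0,0,0,0,0,0,0,0,0,0,0,0,0,0,0,0,0,0,0,0,0,0,0,0,0,0.4,0,0,0,0,0,1.2,0,0,0,0,0,2.2,0,0,0,0,0,3.4,0,0,0,0,0,4.4,0,0,0,0,0,5,0,0,0,0,2,5,0,0,0,0,4,5,0,0,0,0,6,5,0,0,0,0,7.5,5,0,0,0,0,9,5,0,0,0,0,10.5,5,0,0,0,-0.5,12,5,0,0,0,-1,13,5,0,0,0]
  claw: 100

```text
clock: 8.45
tcp_pos: [0.4818, -0.092, 0.2294]
orientation: [0.001, 0.733, 0.681, 0.001]
wrist_force: [-0.3, 0.4, 0.9]
finger_gap: 0.0851
grip_force: 0.0
```

```bash
python3 - <<'E'
from h import *
c=cam('top');s=cam('scene');print(status.get_state()['tcp_pos'])
im=c['image'];hsv=cv2.cvtColor(im,cv2.COLOR_BGR2HSV)
cv2.imwrite('pics/t2.png',np.vstack([cv2.resize(im[130:310,260:550],(800,300),interpolation=cv2.INTER_CUBIC),cv2.resize(s['image'][200:440,90:450],(500,300))if 0 else cv2.resize(s['image'][230:430,90:450],(800,300))]))
E
```

```text
[ 0.47911678 -0.08962162  0.22961454]
```

View pics/t2.png

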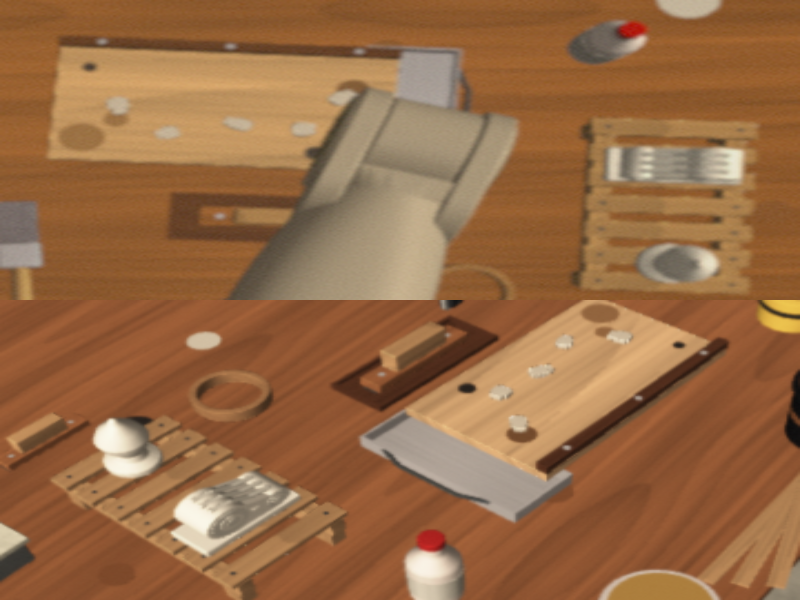

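The bracket stands on the rack and the chips are untouched. Next I'll pick up the scraper at (0.4355, -0.048).

Emit:
apply_moves:
  moves: [-0.9,0.9,0,0,0,0,-1.86,1.86,0,0,0,0.018,-1.86,1.86,0,0,0,0.018,-1.86,1.86,-1.2,0,0,0.018,-1.86,1.86,-2.4,0,0,0.018,-1.86,1.86,-3.6,0,0,0.018,-1.86,1.86,-4.8,0,0,0.018,-1.86,1.86,-5.6,0,0,0.018,-1.86,1.86,-6.2,0,0,0.018,-1.86,1.86,-6.7,0,0,0.018,-1.86,1.86,-7.1,0,0,0.018,-1.86,1.86,-7.3,0,0,0.018,-1.86,1.86,-7.3,0,0,0.018,-1.86,1.86,-7.3,0,0,0.018]

```text
clock: 9.72
tcp_pos: [0.4356, -0.0483, 0.0465]
orientation: [0.0, 0.727, 0.686, 0.0]
wrist_force: [0.3, 0.5, -0.8]
finger_gap: 0.0852
grip_force: 0.0
```

Emit:
apply_moves:
  moves: [0,0,0,0,0,0,0,0,0,0,0,0,0,0,0,0,0,0,0,0,0,0,0,0,0,0,0,0,0,0,0,0,0,0,0,0,0,0,0,0,0,0,0,0,0,0,0,0,0,0,0,0,0,0]
  claw: 15
  newtons: 60

```text
clock: 10.47
tcp_pos: [0.4357, -0.0479, 0.0465]
orientation: [0.001, 0.727, 0.687, 0.0]
wrist_force: [-0.2, 0.3, 6.0]
finger_gap: 0.0232
grip_force: 60.2
```

Emit:
apply_moves:
  moves: [0,0,0.4,0,0,0,0,0,1.2,0,0,0,0,0,2.4,0,0,0,0,0,3.6,0,0,0,0.5,0.5,4.2,0,0,0.1,1,1.1,4.2,0,0,0.22,1.5,1.7,4.2,0,0,0.34,2,2.3,4.2,0,0,0.46,2.6,2.9,4.2,0,0,0.58,3.2,3.5,4.2,0,0,0.7,3.8,4.1,4.2,0,0,0.82,4.4,4.7,4.2,0,0,0.94,5,5.3,4.2,0,0,1.06,5.6,5.9,4.2,0,0,1.18,6.1,6.5,4.2,0,0,1.3,6.6,7.1,4.2,0,0,1.4,6.9,7.5,4.2,0,0,1.5,7,7.66,4.2,0,0,1.553,7,7.66,4.2,0,0,1.553,7,7.66,4.2,0,0,1.553]

```text
clock: 12.13
tcp_pos: [0.6092, 0.1437, 0.1497]
orientation: [-0.001, 0.038, 0.999, -0.0]
wrist_force: [-0.0, -0.8, -2.4]
finger_gap: 0.023
grip_force: 59.3
```

```bash
python3 - <<'E'
from h import *
c=cam('top');s=cam('scene');st=status.get_state();print(st['tcp_pos'],st['orientation'],st['finger_gap'])
cv2.imwrite('pics/t3.png',np.vstack([cv2.resize(c['image'][130:250,240:450],(700,300),interpolation=cv2.INTER_CUBIC),cv2.resize(s['image'][190:370,220:440],(700,300))]))
E
```

```text
[0.60926463 0.14325626 0.15035417] [-8.97296806e-04  3.82170867e-02  9.99269044e-01 -1.62288498e-04] 0.022980096957410424
```

View pics/t3.png

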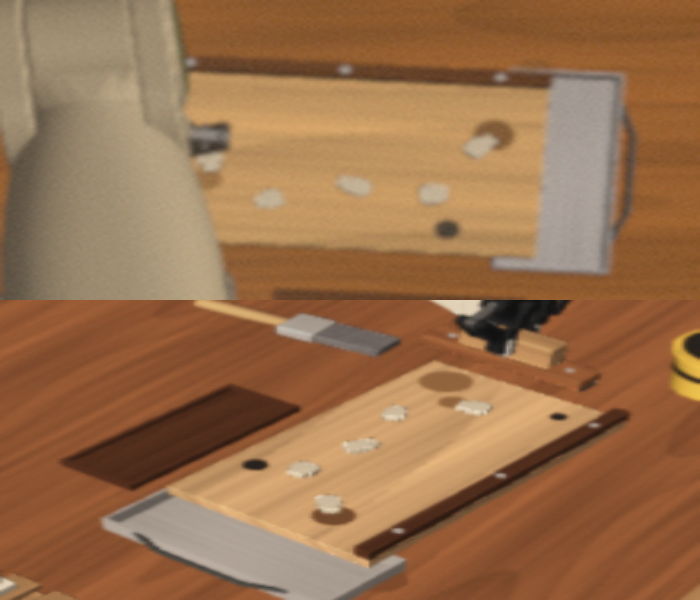

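The scraper is held crosswise over the board's left end, with all chips on its right. I'll lower it to the board.

Emit:
apply_moves:
  moves: [0,0,-0.6,0,0,0,0,0,-1.2,0,0,0,0,0,-1.6,0,0,0,0,0,-1.9,0,0,0,0,0,-2.1,0,0,0,0,0,-2.25,0,0,0,0,0,-2.35,0,0,0,0,0,-2.4,0,0,0,0,0,-2.4,0,0,0,0,0,-2.4,0,0,0]

```text
clock: 13.07
tcp_pos: [0.6104, 0.1437, 0.0915]
orientation: [0.0, 0.037, 0.999, 0.0]
wrist_force: [-0.1, 0.1, -1.7]
finger_gap: 0.0232
grip_force: 59.3
```

Emit:
apply_moves:
  moves: [0,0,-0.04,0,0,0,-0.01,-0.1,-0.04,0,0,0,-0.02,-0.3,-0.04,0,0,0,-0.05,-0.7,-0.04,0,0,0,-0.08,-1.1,-0.04,0,0,0,-0.11,-1.5,-0.04,0,0,0,-0.15,-2,-0.04,0,0,0,-0.19,-2.5,-0.04,0,0,0,-0.23,-3,-0.04,0,0,0,-0.26,-3.5,-0.04,0,0,0,-0.3,-4,-0.04,0,0,0,-0.34,-4.5,-0.04,0,0,0,-0.38,-5,-0.04,0,0,0,-0.41,-5.5,-0.04,0,0,0,-0.45,-6,-0.04,0,0,0,-0.49,-6.5,-0.04,0,0,0,-0.53,-7,-0.04,0,0,0,-0.56,-7.5,-0.04,0,0,0,-0.6,-8,-0.04,0,0,0,-0.6,-8,-0.04,0,0,0]

```text
clock: 14.73
tcp_pos: [0.5951, -0.0591, 0.0901]
orientation: [0.0, 0.039, 0.999, -0.001]
wrist_force: [0.2, 0.2, -1.9]
finger_gap: 0.0231
grip_force: 59.3
```

```bash
python3 - <<'E'
from h import *
c=cam('top');s=cam('scene');st=status.get_state();print(st['tcp_pos'],st['orientation'],st['wrist_force'])
cv2.imwrite('pics/t4.png',np.vstack([cv2.resize(c['image'][130:250,240:450],(700,300),interpolation=cv2.INTER_CUBIC),cv2.resize(s['image'][190:370,220:440],(700,300))]))
E
```

```text
[ 0.59504223 -0.05703963  0.09002476] [-3.60920887e-05  3.80053740e-02  9.99277520e-01  1.66911272e-04] [-0.14758635  0.75167497 -2.2414037 ]
```

View pics/t4.png

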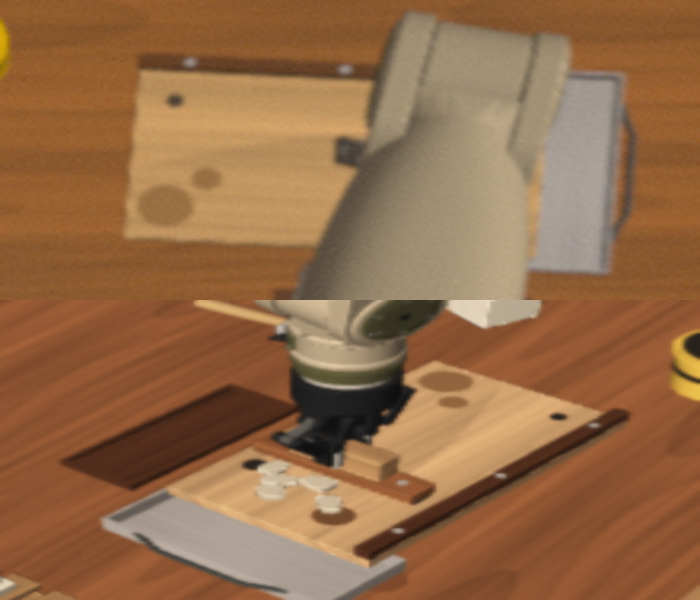

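The board behind the scraper is clean and all five chips are gathered ahead of it, within its length. Now the slower part of the sweep, over the edge.

Emit:
apply_moves:
  moves: [-0.01,-0.1,0,0,0,0,-0.02,-0.3,0,0,0,0,-0.04,-0.55,0,0,0,0,-0.06,-0.8,0,0,0,0,-0.08,-1.05,0,0,0,0,-0.1,-1.3,0,0,0,0,-0.12,-1.55,0,0,0,0,-0.13,-1.8,0,0,0,0,-0.15,-2.05,0,0,0,0,-0.17,-2.3,0,0,0,0,-0.19,-2.55,0,0,0,0,-0.21,-2.8,0,0,0,0,-0.23,-3.05,0,0,0,0,-0.25,-3.3,0,0,0,0,-0.27,-3.55,0,0,0,0,-0.29,-3.8,0,0,0,0,-0.3,-4.05,0,0,0,0,-0.32,-4.3,0,0,0,0,-0.33,-4.4,0,0,0,0,-0.33,-4.4,0,0,0,0]

```text
clock: 16.5
tcp_pos: [0.5868, -0.1671, 0.09]
orientation: [0.0, 0.038, 0.999, -0.0]
wrist_force: [-0.9, 0.7, -2.3]
finger_gap: 0.0232
grip_force: 59.4
```

Emit:
apply_moves:
  moves: [0,0,0,0,0,0,0,0,0.5,0,0,0,0,0.5,1.5,0,0,0,0,1.5,2.7,0,0,0,0,3,3.8,0,0,0,0,4.5,4,0,0,0,0,6,4,0,0,0,0,6,4,0,0,0]

```text
clock: 17.17
tcp_pos: [0.5866, -0.0096, 0.1916]
orientation: [0.001, 0.034, 0.999, 0.002]
wrist_force: [-0.7, 0.2, -2.7]
finger_gap: 0.023
grip_force: 59.7
```

```bash
python3 - <<'E'
from h import *
c=cam('top');s=cam('scene');st=status.get_state();print(st['tcp_pos'],st['orientation'],st['wrist_force'])
cv2.imwrite('pics/t5.png',np.vstack([cv2.resize(c['image'][130:250,300:450],(500,300),interpolation=cv2.INTER_CUBIC),cv2.resize(s['image'][250:380,240:400],(500,300))]))
E
```

```text
[ 0.58666434 -0.01423215  0.19034736] [ 1.40496411e-04  3.53894579e-02  9.99373585e-01 -6.12754060e-05] [-0.21987045 -0.01725169 -2.0090984 ]
```

View pics/t5.png

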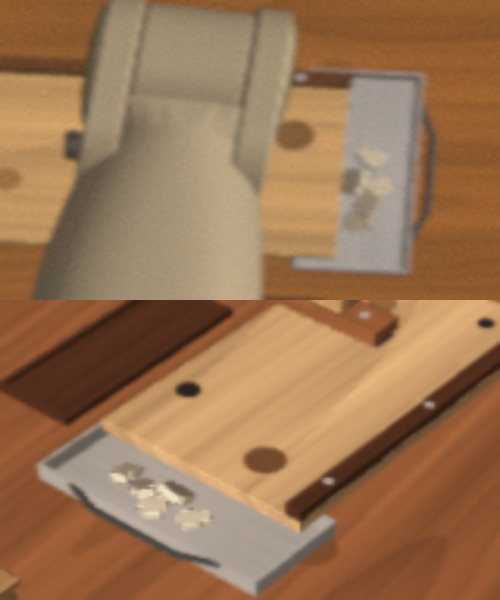

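All five chips lie in the tray, at lower-panel pixels (125,470), (143,488), (150,505), (178,490) and (192,517), and the board is clear. Now I'll return the scraper. That was my tenth picture, so from here I'll check by numbers only.

Emit:
apply_moves:
  moves: [-0.4,-0.1,0,0,0,-0.12,-0.9,-0.2,0,0,0,-0.24,-1.4,-0.3,0,0,0,-0.36,-1.9,-0.4,0,0,0,-0.48,-2.4,-0.5,0,0,0,-0.6,-2.9,-0.6,0,0,0,-0.72,-3.4,-0.7,0,0,0,-0.84,-3.9,-0.8,0,0,0,-0.96,-4.4,-0.9,0,0,0,-1.08,-4.9,-1,0,0,0,-1.2,-5.4,-1.1,0,0,0,-1.32,-5.8,-1.15,0,0,0,-1.44,-6.08,-1.21,0,0,0,-1.553,-6.08,-1.21,0,0,0,-1.553,-6.08,-1.21,0,0,0,-1.553,-6.08,-1.21,-0.8,0,0,-1.553,-6.08,-1.21,-1.8,0,0,-1.553,-6.08,-1.21,-2.8,0,0,-1.553,-6.08,-1.21,-3.6,0,0,-1.553,-6.08,-1.21,-3.6,0,0,-1.553]

```text
clock: 18.93
tcp_pos: [0.4325, -0.0461, 0.0964]
orientation: [-0.003, 0.726, 0.687, -0.002]
wrist_force: [-0.9, -0.2, -2.7]
finger_gap: 0.0229
grip_force: 59.6
```

Emit:
apply_moves:
  moves: [0,0,-0.5,0,0,0,0,0,-1,0,0,0,0,0,-1.4,0,0,0,0,0,-1.7,0,0,0,0,0,-1.9,0,0,0,0,0,-2,0,0,0,0,0,-2.06,0,0,0,0,0,-2.1,0,0,0,0,0,-2.13,0,0,0,0,0,-2.13,0,0,0,0,0,-2.13,0,0,0]

```text
clock: 19.85
tcp_pos: [0.435, -0.0466, 0.0471]
orientation: [0.0, 0.727, 0.687, 0.0]
wrist_force: [-0.3, 1.0, -2.5]
finger_gap: 0.0233
grip_force: 59.9
```

Emit:
apply_moves:
  moves: [0,0,-0.02,0,0,0,0,0,-0.04,0,0,0,0,0,-0.05,0,0,0,0,0,-0.05,0,0,0]

```text
clock: 20.18
tcp_pos: [0.4352, -0.0466, 0.0465]
orientation: [0.0, 0.727, 0.687, 0.0]
wrist_force: [-2.2, 0.2, 8.2]
finger_gap: 0.0234
grip_force: 61.2
```

Emit:
apply_moves:
  moves: [0,0,0,0,0,0,0,0,0,0,0,0,0,0,0,0,0,0,0,0,0,0,0,0,0,0,0,0,0,0,0,0,0,0,0,0,0,0,0,0,0,0,0,0,0.4,0,0,0,0,0,1.2,0,0,0,0,0,2.2,0,0,0,0,0,3.4,0,0,0,0,0,4.6,0,0,0,0,0,5.6,0,0,0]
  claw: 100

```text
clock: 21.27
tcp_pos: [0.435, -0.0466, 0.1875]
orientation: [0.0, 0.727, 0.687, 0.0]
wrist_force: [0.3, -0.1, -0.3]
finger_gap: 0.0856
grip_force: 0.0
```

Emit:
apply_moves:
  moves: [0,1,0,0,0,0.1,0,2.2,0,0,0,0.2,0,3.5,0,0,0,0.3,0.1,4.8,0,0,0,0.4,0.1,6.1,0,0,0,0.5,0.1,7.4,0,0,0,0.6,0.2,8.7,0,0,0,0.7,0.2,10,0,0,0,0.8,0.2,11.3,0,0,0,0.9,0.3,12.6,0,0,0,1,0.3,13.8,0,0,0,1.1,0.34,14.8,0,0,0,1.2,0.34,15.5,0,0,0,1.242,0.34,16.04,0,0,0,1.242,0.34,16.04,0,0,0,1.242,0.34,16.04,0,0,0,1.242]

```text
clock: 22.6
tcp_pos: [0.4431, 0.3545, 0.1852]
orientation: [-0.0, 0.192, 0.981, -0.0]
wrist_force: [0.4, -0.6, -1.0]
finger_gap: 0.0854
grip_force: 0.0
```

```bash
python3 - <<'E'
from h import *
c=cam('top');s=cam('scene');st=status.get_state();print(st['tcp_pos'],st['orientation'])
hsv=cv2.cvtColor(c['image'],cv2.COLOR_BGR2HSV)
q=lambda *p:[[265+x/4.2-.4,145+y/4.2-.4] for x,y in p]
# scraper in tray: light-wood mask
m=((hsv[...,0]>9)&(hsv[...,2]>140)&(hsv[...,1]<175)).astype(np.uint8);m2=m*0
x0,y0=322,244;m2[y0:276,x0:398]=m[y0:276,x0:398]
n,l,t,ce=cv2.connectedComponentsWithStats(m2);i=1+t[1:,4].argmax()
bx=cv2.boxPoints(cv2.minAreaRect(np.argwhere(l==i)[:,::-1].astype(np.float32)))
P=onz(c,bx,.069)[:,:2];print('scraper grip',P.mean(0).round(4),np.linalg.norm(P-np.roll(P,1,0),axis=1).round(3),ce[i],t[i])
# blank in the scene view: predicted corners vs mask box
cen=np.array([.4437,.3545]);u=np.array([.926,-.376]);v=np.array([.376,.926])
C=[cen+a*.075*u+b*.03*v for a in(-1,1) for b in(-1,1)]
p=proj(s,[[*k,z] for k in C for z in(0,.064)]);print('pred bbox',p.min(0).round(1),p.max(0).round(1))
h2=cv2.cvtColor(s['image'],cv2.COLOR_BGR2HSV);mm=((h2[...,1]<75)&(h2[...,2]>130)).astype(np.uint8)
m3=mm*0;m3[145:215,335:400]=mm[145:215,335:400];n,l,t,ce=cv2.connectedComponentsWithStats(m3);i=1+t[1:,4].argmax();print('obs',t[i][:2],t[i][:2]+t[i][2:4])
E
```

```text
[0.44322772 0.35355484 0.18543095] [-1.80234445e-04  1.92414131e-01  9.81313735e-01 -3.51173578e-04]
scraper grip [ 0.4345 -0.062 ] [0.108 0.024 0.108 0.024] [366.35170604 259.98950131] [346 255  43  12 381]
pred bbox [342.5 152.3] [391.6 206. ]
obs [343 155] [391 207]
```

The blank's predicted outline matches the scene view within 2 px, and the scraper's edges match its old place. Going down on the blank.

Emit:
apply_moves:
  moves: [0,0,-1,0,0,0,0,0,-2.2,0,0,0,0,0,-3.3,0,0,0,0,0,-4.2,0,0,0,0,0,-4.8,0,0,0,0,0,-5.3,0,0,0,0,0,-5.65,0,0,0,0,0,-5.85,0,0,0,0,0,-5.85,0,0,0,0,0,-5.85,0,0,0]

```text
clock: 23.53
tcp_pos: [0.4437, 0.3542, 0.0398]
orientation: [0.0, 0.192, 0.981, 0.0]
wrist_force: [0.6, 0.7, 0.9]
finger_gap: 0.0856
grip_force: 0.0
```

Emit:
apply_moves:
  moves: [0,0,0,0,0,0,0,0,0,0,0,0,0,0,0,0,0,0,0,0,0,0,0,0,0,0,0,0,0,0,0,0,0,0,0,0,0,0,0,0,0,0,0,0,0,0,0,0]
  claw: 60
  newtons: 25

```text
clock: 24.2
tcp_pos: [0.4441, 0.3548, 0.0404]
orientation: [0.001, 0.192, 0.981, 0.001]
wrist_force: [0.1, -0.4, 6.4]
finger_gap: 0.0595
grip_force: 28.7
```

Emit:
apply_moves:
  moves: [0,0,0.2,0,0,0,0,0,0.7,0,0,0,0,0,1.6,0,0,0,0,0,2.8,0,0,0,0,0,4,0,0,0,0.2,-0.4,5,0,0,-0.05,0.7,-1.2,5.2,0,0,-0.15,1.3,-2.3,5.2,0,0,-0.26,2,-3.4,5.2,0,0,-0.37,2.7,-4.5,5.2,0,0,-0.48,3.4,-5.6,5.2,0,0,-0.59,4.1,-6.7,5.2,0,0,-0.7,4.8,-7.8,5.2,0,0,-0.81,5.5,-8.9,5.2,0,0,-0.91,6.2,-10,5.2,0,0,-1.01,6.9,-11.2,5.2,0,0,-1.11,7.6,-12.4,5.2,0,0,-1.19,8.2,-13.5,5.2,0,0,-1.24,8.64,-14.26,5.2,0,0,-1.259,8.64,-14.26,5.2,0,0,-1.259]

```text
clock: 25.87
tcp_pos: [0.6612, -0.0065, 0.1686]
orientation: [0.001, 0.735, 0.678, -0.0]
wrist_force: [0.2, 0.2, -0.9]
finger_gap: 0.0598
grip_force: 28.0
```

Emit:
apply_moves:
  moves: [0,0,0,0,0,0,0,0,-0.5,0,0,0,0,0,-1,0,0,0,0,0,-1.4,0,0,0,0,0,-1.4,0,0,0,0,0,-1.4,0,0,0]

```text
clock: 26.37
tcp_pos: [0.6583, -0.0009, 0.1337]
orientation: [-0.001, 0.732, 0.681, -0.001]
wrist_force: [0.5, 0.3, -1.6]
finger_gap: 0.0593
grip_force: 28.0
```

```bash
python3 - <<'E'
from h import *
c=cam('top');s=cam('scene');st=status.get_state();print(st['tcp_pos'],st['orientation'],st['finger_gap'],st['wrist_force'])
hsv=cv2.cvtColor(c['image'],cv2.COLOR_BGR2HSV)
# board region: any whitish blobs
m=((hsv[...,1]<75)&(hsv[...,2]>150)).astype(np.uint8)
n,l,t,ce=cv2.connectedComponentsWithStats(m)
for i in range(1,n):
    if t[i][4]>8 and 270<ce[i][0]<435 and 140<ce[i][1]<240: print('top',t[i],ce[i].round(1))
h2=cv2.cvtColor(s['image'],cv2.COLOR_BGR2HSV);m=((h2[...,1]<75)&(h2[...,2]>130)).astype(np.uint8)
n,l,t,ce=cv2.connectedComponentsWithStats(m)
for i in range(1,n):
    if t[i][4]>40 and 240<ce[i][0]<440 and 200<ce[i][1]<380: print('scene',t[i],ce[i].round(1))
# predicted scene outline of the blank at this pose
p0=st['tcp_pos'];a=1.496;u=np.array([np.cos(a),np.sin(a)]);v=np.array([-u[1],u[0]])
P=[[*(p0[:2]+i*.075*u+j*.03*v),p0[2]-.0404+z] for i in(-1,1) for j in(-1,1) for z in(0,.064)]
print(proj(s,P).round(1).tolist());print(proj(c,P).round(1).tolist())
E
```

```text
[ 0.65949325 -0.0014535   0.13503742] [2.77550117e-04 7.32484535e-01 6.80783553e-01 2.87908556e-04] 0.05948957532829468 [-0.19805243 -0.38158195 -0.19683109]
top [312 154   7  24 113] [314.7 163.7]
top [ 389  162   35   76 1358] [411.7 200.3]
scene [307 198  18  17 187] [315.  205.7]
scene [356 203  24  10  82] [367.2 208.7]
scene [358 218  21   8  53] [367.8 222.6]
scene [ 334  249   52   56 1584] [355.6 276.9]
scene [ 252  304   95   74 2393] [297.2 340.9]
[[355.5, 304.5], [357.1, 286.5], [334.3, 290.7], [335.1, 272.6], [394.2, 264.9], [397.0, 246.5], [373.6, 252.6], [375.6, 234.2]]
[[372.6, 160.8], [374.5, 155.7], [371.2, 184.4], [373.1, 180.3], [313.2, 157.3], [312.7, 152.1], [311.7, 180.8], [311.1, 176.7]]
```

Both visible ends of the held blank match the prediction, with the left end at 312 px in the top view and the near corner at (334,305) in the scene view. Now I'll lower it softly.

Emit:
apply_moves:
  moves: [0,0,-0.4,0,0,0,0,0,-0.8,0,0,0,0,0,-1.1,0,0,0,0,0,-1.3,0,0,0,0,0,-1.45,0,0,0,0,0,-1.55,0,0,0,0,0,-1.63,0,0,0,0,0,-1.7,0,0,0,0,0,-1.75,0,0,0,0,0,-1.75,0,0,0,0,0,-1.75,0,0,0]

```text
clock: 27.38
tcp_pos: [0.6595, -0.0021, 0.0908]
orientation: [0.0, 0.733, 0.68, 0.0]
wrist_force: [0.2, 0.0, -0.6]
finger_gap: 0.0596
grip_force: 28.0
```

Emit:
apply_moves:
  moves: [0,0,-0.03,0,0,0,0,0,-0.05,0,0,0,0,0,-0.07,0,0,0,0,0,-0.09,0,0,0,0,0,-0.1,0,0,0,0,0,-0.11,0,0,0,0,0,-0.11,0,0,0,0,0,-0.11,0,0,0]

```text
clock: 28.05
tcp_pos: [0.6594, -0.002, 0.0884]
orientation: [0.0, 0.733, 0.681, 0.0]
wrist_force: [-2.2, 0.3, 4.7]
finger_gap: 0.0595
grip_force: 28.7
```

Emit:
apply_moves:
  moves: [0.02,0,0,0,0,0,0.04,0,0,0,0,0,0.06,0,0,0,0,0,0.08,-0.01,0,0,0,0,0.1,-0.01,0,0,0,0,0.1,-0.01,0,0,0,0,0.1,-0.01,0,0,0,0]

```text
clock: 28.63
tcp_pos: [0.6603, -0.0021, 0.0885]
orientation: [-0.001, 0.733, 0.68, -0.001]
wrist_force: [-6.8, -0.6, 9.1]
finger_gap: 0.0595
grip_force: 29.1
```

Emit:
apply_moves:
  moves: [-0.03,0,0,0,0,0,-0.05,0,0.02,0,0,0,-0.05,0,0.03,0,0,0,-0.05,0,0.03,0,0,0]

```text
clock: 28.97
tcp_pos: [0.6606, -0.0023, 0.0885]
orientation: [-0.0, 0.733, 0.68, 0.0]
wrist_force: [-0.9, 1.2, 1.9]
finger_gap: 0.0594
grip_force: 28.4
```

Emit:
apply_moves:
  moves: [0,0,0,0,0,0,0,0,0,0,0,0,0,0,0,0,0,0,0,0,0,0,0,0,0,0,0,0,0,0,0,0,0,0,0,0,0,0,0,0,0,0,0,0,0.4,0,0,0,0,0,1.2,0,0,0,0,0,2.2,0,0,0,0,0,3.4,0,0,0,0,0,4.6,0,0,0,0,0,5.6,0,0,0]
  claw: 100

```text
clock: 30.05
tcp_pos: [0.6608, -0.0023, 0.2318]
orientation: [0.001, 0.733, 0.68, 0.001]
wrist_force: [0.3, 0.8, 0.6]
finger_gap: 0.0853
grip_force: 0.0
```

Emit:
apply_moves:
  moves: [-0.5,-1,0,0,0,0,-1.3,-2.2,0,0,0,0,-2.2,-3.6,0,0,0,0,-3.1,-5,0,0,0,0,-4,-6.5,0,0,0,0,-5,-8,0,0,0,0,-6,-9,0,0,0,0,-7,-10,0,0,0,0,-7.5,-11,0,0,0,0,-8,-11.5,0,0,0,0,-8,-11.5,0,0,0,0,-8,-11.5,0,0,0,0,-8,-11.5,0,0,0,0]

```text
clock: 31.13
tcp_pos: [0.461, -0.2895, 0.2292]
orientation: [0.0, 0.733, 0.68, 0.0]
wrist_force: [-0.5, 0.3, -0.9]
finger_gap: 0.0854
grip_force: 0.0
```

```bash
cat > e.py <<'E'
from h import *
c=cam('top');s=cam('scene');st=status.get_state();print(st['clock'],st['tcp_pos'])
hsv=cv2.cvtColor(c['image'],cv2.COLOR_BGR2HSV)
m=((hsv[...,1]<75)&(hsv[...,2]>165)).astype(np.uint8)
n,l,t,ce=cv2.connectedComponentsWithStats(m)
for i in range(1,n):
    if t[i][4]>8 and 270<ce[i][0]<550 and 140<ce[i][1]<300:
        bx=cv2.boxPoints(cv2.minAreaRect(np.argwhere(l==i)[:,::-1].astype(np.float32)))
        print(t[i],ce[i].round(1)); 
        if t[i][4]>1000: print(bx.round(1).tolist(),onz(c,bx,.112)[:,:2].round(4).tolist())
cen=np.array([.6600,-.0020]);a=1.496;u=np.array([np.cos(a),np.sin(a)]);v=np.array([-u[1],u[0]])
P=[[*(cen+i*.075*u+j*.03*v),.112] for i,j in((-1,-1),(1,-1),(1,1),(-1,1))]
print('pred top px',proj(c,P).round(1).tolist())
P=[[*(cen+i*.075*u+j*.03*v),z] for i in(-1,1) for j in(-1,1) for z in(.048,.112)]
p=proj(s,P);print('pred scene',p.min(0),p.max(0))
h2=cv2.cvtColor(s['image'],cv2.COLOR_BGR2HSV);m=((h2[...,1]<75)&(h2[...,2]>110)).astype(np.uint8)
n,l,t,ce=cv2.connectedComponentsWithStats(m)
for i in range(1,n):
    if t[i][4]>500 and 100<ce[i][0]<440 and 200<ce[i][1]<380: print('scene',t[i][:2],t[i][:2]+t[i][2:4],t[i][4])
E
python3 e.py
```

```text
31.2333 [ 0.46128975 -0.28896402  0.22884515]
[487 152   7   9  39] [489.7 156.1]
[ 313  156   61   28 1427] [342.9 169.2]
[[312.29998779296875, 179.3000030517578], [313.79998779296875, 155.10000610351562], [373.5, 158.8000030517578], [372.0, 183.10000610351562]] [[0.6362, 0.0737], [0.6971, 0.0692], [0.6853, -0.0796], [0.6246, -0.0749]]
[ 399  163   24   75 1003] [412.3 200.4]
[[398.79998779296875, 235.8000030517578], [404.1000061035156, 161.89999389648438], [423.29998779296875, 163.1999969482422], [418.0, 237.10000610351562]] [[0.4922, -0.1389], [0.6764, -0.1554], [0.6722, -0.2028], [0.4881, -0.186]]
[507 193  35  44 432] [524.5 215.1]
[402 208   4  10  24] [403.  211.5]
[390 234   8   2  11] [393.4 234.7]
[540 252   5   4  14] [542.4 253.7]
pred top px [[373.3, 159.2], [313.3, 155.7], [311.8, 179.5], [371.9, 183.1]]
pred scene [333.85162249 247.96524875] [395.02341376 317.02890828]
scene [334 250] [394 317] 2118
scene [252 304] [347 378] 2478
scene [132 309] [163 348] 784
scene [167 345] [225 401] 1780
```

The blank measures at (0.661, -0.003), about 2 mm off the stop, square and midway along it. The bracket and chip tray are as left and the arm is clear, so I'm handing in.

```bash
python3 -c "
from workcell import job
print(job.hand_in())"
```

```text
the job is handed in; nothing more can be done
None
```

The job is handed in at about 31 s, though no verdict came back: the bracket is on the rack's free end, all five chips are in the tray, the scraper is back in its tool tray, and the blank is on the board about 2 mm from the stop and midway along it.

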